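# Change the stuck reamer of a citrus juicer

## Task

Swap the juicer's reamers. The green one is jammed in the juicer's tapered socket: knock it loose by driving the blue-handled release wedge through the slot under it (do not tug or hold it while it comes loose), draw the wedge back out from under the socket again, and stand the green reamer upright in the rack. Then fit the orange reamer in the socket fully home, its steel flange flush on the socket's rim, with a light twisting push, never pressing the sprung socket down to its stop; tip no reamer over and leave the groceries where they are.

Things in the scene. Friction and masses are not known exactly. Their poses are not given: they have to be found in the camera images.
- base: the juicer's drive base, fixed to the worktop: white plinth 175 x 92 x 20 mm with a white slotted housing 80 x 81 mm, 60 mm high; origin under the socket's axis, on the worktop; x axis level along the slot, the way the wedge is driven; the plinth reaches 129 mm back (-x). Two short steel rails, 8 mm high, guide the wedge up to 61 mm back
- socket_rim (a point): centre of the top rim of the steel taper socket, an upright tube 49 mm wide, rim 72 mm above the worktop; axes as the base's. Four sprung jaws inside (7 degrees a side) grip a shank; one let in loosely stops with its flange 8 mm above the rim; up to 3 mm off centre it still enters. Straight down it needs 20 to 30 N to go home; turned to and fro 0.5 rad or more under 6 to 12 N it creeps home
- socket (a joint): how far the socket is pressed down on its spring, m: 0 at rest, hard stop at 0.0031. It begins to sink at about 2 N, then 1 mm for each further 4.5 N (7 N gives 1.1 mm, 10 N 1.8 mm); above 0.0028 (about 14 N) it counts as pressed to its stop. Turning a shank in the socket takes about 0.3 N m
- reamer_green_grip (a point): middle of the green reamer's grip block. Reamer, 300 g: steel flange 46 mm across, 6 mm thick; on it a square plastic block 28 x 28 mm, 33 mm high (x, y axes square to its faces), then a dome to 62 mm above the flange's underside; below, a shank 44 mm long tapering 26 to 15 mm. The point is on the axis, 27 mm above the flange's underside; z up. Home, it is 27 mm above socket_rim
- reamer_orange_grip (a point): the same point on the orange reamer, which has the same size and shape as the green one. At the start it stands loosely in the rack's hole at point hole_right, 27 mm above it
- wedge_nose (a point): front end of the loose brass wedge (170 g, 13 mm wide, slot 17 mm), 2 mm above its underside; x forward. It lies on the plinth, nose 10 to 18 mm short of the socket's axis. Its top rises from 4 mm at the nose to 16 mm at 64 mm behind. The jammed shank ends 8 mm above the plinth: it starts to lift with the nose 12 mm past the axis, is 8 mm up and loose at 56 mm; a collar stops it at 60; up to 20 N
- wedge_grip (a point): grip point of the wedge's upright blue plastic handle, 140 mm behind the nose, 33 mm above the wedge's underside (53 mm above the worktop as it lies). The handle is 26 mm long (x), 12 mm thick (y; pinch it across this) and 48 mm high
- hole_left (a point): centre of the top edge of the empty hole of the wooden rack, a bench 184 x 76 mm fixed to the worktop, its top 54 mm high, with two upright holes 35 mm across, 100 mm apart along its y axis. A reamer standing in a hole rests with its flange on the rack, its grip point 27 mm above this point; z up
- hole_right (a point): the same for the rack's other hole, in which the orange reamer stands at the start
- milk_pot: small printed yogurt tub with a foil lid, 72 mm across, 71 mm high; origin at its underside; leave it alone
- jam_jar: jar of red jam with a pale lid, 76 mm across, 95 mm high; origin at its underside; leave it alone
- spice_a: spice jar with a red cap, 44 mm across, 106 mm high; origin at its underside; leave it alone
Things that resemble listed ones, but are neither listed nor needed, are in the scene too. Leave any purple look-alike of the part that bears reamer_orange_grip alone.

How it is judged:
By the outcome, as a careful person would: the job done as asked, in the order asked, and still so for the second after the job is handed in, with the robot touching nothing.
It also fails if it takes over 72 s, if anything falls off the work surface, if the arm or the gripper's body presses on something with over 40 N, if the wrist force passes 120 N, or if a joint passes its speed limit or range.

## Robot

A 6-joint arm with a two-finger parallel gripper is mounted at the origin on a cart in front of the work surface, level with it; the furniture and walls round the work are solid. World frame = base frame: x ahead of the robot, y to its left, z up, the work surface at z = 0. Lengths are in m, angles in rad, forces in N, time in s.
With the tool pointing down it reaches from about 0.325 to 0.875 m from the base axis. Payload 4.4 kg.
Tool frame: the origin (TCP) lies midway between the tips of the shut fingers; the grasp point (between the pads) lies 19 mm behind it; z points along the fingers, y is the line along which they close (so a half turn about z gives the same grasp; the last joint's range is limited). The gripper opens to 85 mm and grips with 20 to 120 N. Pads are 22 mm wide; open, the fingers measure 114 mm over their backs; the gripper's body (76 mm by 85 mm) begins 54 mm behind the grasp point. The pads swing forward as they close: fully open they stand 13 mm farther back than shut.
Start: joints at [1.075, 0.207, 1.542, -0, 1.393, -0.15], TCP at [0.194, 0.541, 0.231] pointing down, gripper open.
Joint ranges: [-2.73, 2.73], [-0.86, 2.22], [0.23, 2.46], [-1.11, 4.25], [0.08, 2.63], [-2.82, 2.82]. Speed limits (rad/s): [2.79, 2.79, 3.14, 3.14, 3.14, 3.14].

## Interface

Orientations are given as a unit quaternion [x, y, z, w].
In Python, from cell import ctrl gives the robot as it stands.
- The arm moves only by the shell command python3 -m handwheel 'ROWS' [FORCE]. ROWS is JSON, a list of rows, each a list of 7 numbers: the closure in counts, from 0 (fully open) to 255 (shut), then the shift along the tool's x, y, z scaled (see below), then the turn, a rotation vector about the tool's x, y, z scaled (see below). A call has 1 to 20 rows; each row is the pose to reach, as a shift and turn from the pose commanded when the call began, along the tool's axes at that moment; what a row does not reach only later rows make up. The controller multiplies each number of a shift by 12 cm and each number of a turn by 90 degrees. A row lasts 1/12 s, in which the tool goes at most 41.7 mm and 7.16 degrees, less where a joint would pass 70% of its speed; a pose out of reach is approached as far as the arm can. A call with a number of a shift or a turn outside -1 to 1 is refused whole. A call with a gripper value outside its range is refused whole. The fingers move at their own pace and stop on an object; FORCE is the grip in N (left out, the last holds). Time passes only in rows, so rows that repeat a pose let the fingers close. It gives the time, the measured TCP pose, the force, the opening and the grip force at its end, in the units of the state.
- ctrl.sense(): the state, without advancing time (a new reading comes with each control period).
- ctrl.camera(name): name is "side" or "top" or "wrist"; returns (picture, depth): 400x640x3 uint8, red, green, blue; 400x640 float32, m along the optical axis (not along the pixel's ray), 0 where there is no reading.
- ctrl.calibration(name): a dict with "vertical_fov" (degrees; the focal length in pixels is half the picture's height over the tangent of half this angle, whatever the lens; pixels are square), "cx", "cy" (the principal point, pixels), "world_from_camera" (4x4, takes a point from camera to world coordinates). Camera axes: x right, y down, z forward; pixel columns grow to the right and rows downward; lengths in m; the calibration is good to about 2 mm. The wrist camera is an equidistant fisheye: a pixel r from the principal point sees the ray r / f radians off the axis. A picture is of the moment at which its call begins: read the wrist's pose just before it. calibration takes no time and is no camera call; for the wrist camera it gives the pose at the moment of the call.
- ctrl.sign_off(): hands the job in; it is judged then, once.
The state is a dict: "t": time; "q": joint angles; "qvel": joint speeds; "tau": joint torques, N m; "ee_pos": TCP position; "eef_rot": TCP orientation; "wrist_force": force on the tool from outside, world axes, zero at the start; "torque": the same for the moment, N m; "gripper_width": opening from 0.0 (shut) to 1.0 (fully open); "grasp_force": force on a finger pad.
Only numpy, scipy, OpenCV 4.12 (cv2) and the standard library are available. Lean on these libraries where they do the work, as an engineer would, in place of code of your own. Each camera call takes 0.05 s, during which the arm holds its last target. There are 200 camera calls.

## Working session

There is one attempt and no reset: what is moved stays moved. The work goes in short steps, Python scripts to look and compute and a shell command to move; the robot and the scene stay as the last step left them, time stands still between calls to the robot, and variables do not carry over. Pictures are saved under pics/ and viewed, at most 10 in all, crops included, and the job is handed in when it is done.

```bash
ls; mkdir -p pics
python3 - <<'E'
from cell import ctrl
import cv2,numpy as np
for n in("top","side"):
    im,d=ctrl.camera(n); np.savez(f"pics/{n}0.npz",im=im,d=d); cv2.imwrite(f"pics/{n}0.png",im[:,:,::-1])
    c=ctrl.calibration(n); print(n,c["vertical_fov"],c["cx"],c["cy"],np.round(c["world_from_camera"],3).tolist())
s=ctrl.sense(); print(s["ee_pos"],s["eef_rot"],s["wrist_force"],s["t"])
E
```

```text
pics
top 46.96467795724581 322.4703753971211 203.6821601832304 [[-0.017, -0.996, 0.093, 0.391], [-1.0, 0.019, 0.02, 0.004], [-0.022, -0.093, -0.995, 1.327], [0.0, 0.0, 0.0, 1.0]]
side 54.73299805695249 313.494898334718 200.92594003537235 [[-0.991, -0.086, 0.099, 0.426], [-0.131, 0.606, -0.784, 0.909], [0.008, -0.791, -0.612, 0.76], [0.0, 0.0, 0.0, 1.0]]
[0.19402665 0.5405484  0.23021346] [ 1.71536979e-01  9.85177129e-01 -9.89106190e-04 -3.34789175e-04] [ 0.31618936 -0.2416443  -0.29351654] 0.1
```

View pics/top0.png

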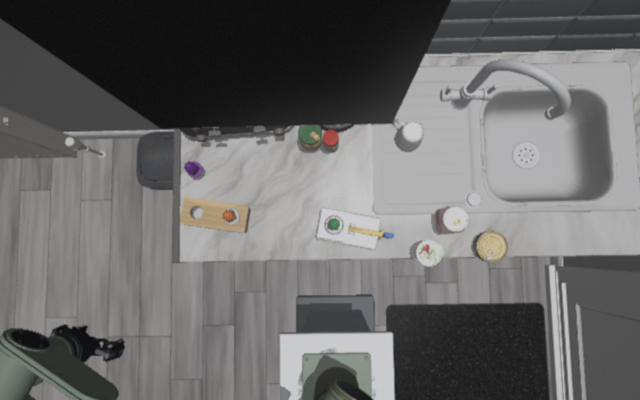

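View pics/side0.png

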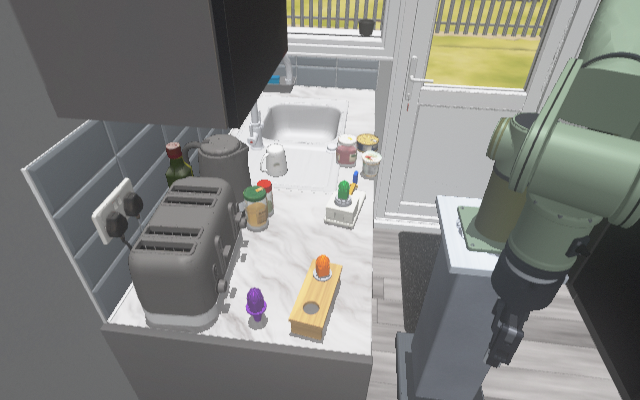

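The top view shows the green reamer at (334,224), the blue handle at (388,235), the orange reamer at (231,215), the empty hole at (197,212) and the purple look-alike at (194,170). The side view shows green at (344,190), orange at (322,267), purple at (256,303) and the hole at (311,308). The groceries with a similar green or orange are the green-capped spice jar (311,137 in top), the red cap (330,140) and the pasta tub (491,246). None of them stands in the socket or rack, so the choices are clear. Next I measure.

```bash
cat > h.py <<'E'
import numpy as np,cv2
from cell import ctrl
from scipy.spatial.transform import Rotation as R
def ray(n,u,v,c=None):
    c=c or ctrl.calibration(n); f=200/np.tan(np.radians(c["vertical_fov"]/2)); M=np.array(c["world_from_camera"])
    x,y=u-c["cx"],v-c["cy"]
    if n=="wrist":
        r=np.hypot(x,y)+1e-9; t=r/f; d=np.array([x/r*np.sin(t),y/r*np.sin(t),np.cos(t)])
    else: d=np.array([x/f,y/f,1.])
    return M[:3,3],M[:3,:3]@d
def plane(n,u,v,z,c=None):
    o,d=ray(n,u,v,c); return o+d*(z-o[2])/d[2]
def tri(a,b):
    (o1,d1),(o2,d2)=a,b; A=np.stack([d1,-d2],1); t=np.linalg.lstsq(A,o2-o1,rcond=None)[0]
    p,q=o1+t[0]*d1,o2+t[1]*d2; return (p+q)/2,np.linalg.norm(p-q)
def blob(im,lo,hi,roi):
    h=cv2.cvtColor(im,cv2.COLOR_RGB2HSV); m=cv2.inRange(h,np.array(lo),np.array(hi)); k=np.zeros_like(m)
    x0,y0,x1,y1=roi; k[y0:y1,x0:x1]=m[y0:y1,x0:x1]
    n,l,s,c=cv2.connectedComponentsWithStats(k)
    i=1+np.argmax(s[1:,4]); return c[i],s[i],l==i
def shift(p,q=None):
    "world shift -> row numbers in present tool axes"
    s=ctrl.sense(); r=R.from_quat(s["eef_rot"]); return r.inv().apply(p)/.12
E
python3 - <<'E'
from h import *
T=np.load("pics/top0.npz");S=np.load("pics/side0.npz")
for nm,lo,hi,rt,rs in [("green",(45,80,30),(85,255,255),(320,212,348,238),(330,175,358,205)),
 ("orange",(3,120,80),(16,255,255),(220,205,242,226),(310,250,335,285)),
 ("blue",(100,80,40),(125,255,255),(378,226,400,242),(345,165,365,190))]:
    a,sa,_=blob(T["im"],lo,hi,rt);b,sb,_=blob(S["im"],lo,hi,rs)
    p,e=tri(ray("top",*a),ray("side",*b)); print(nm,a,sa,b,sb,p.round(4),round(e,4))
print("hole",plane("top",197,212,.054),plane("side",311,308,.054))
# wedge yellow axis
_,s,m=blob(T["im"],(18,60,60),(35,255,255),(340,218,384,245));v,u=np.nonzero(m)
P=np.array([plane("top",a,b,.03) for a,b in zip(u,v)]);c=P.mean(0);w=np.linalg.svd((P-c)[:,:2])[2][0];print("wedge",s,c,np.degrees(np.arctan2(w[1],w[0])),P[:,1].min(),P[:,1].max())
for nm,h,roi,z in(("plinth",None,(312,205,385,252),.02),):
    hsv=cv2.cvtColor(T["im"],cv2.COLOR_RGB2HSV);x0,y0,x1,y1=roi
for n,u,v in[("top",319,209),("top",380,217),("top",375,249),("top",316,239)]: print(plane(n,u,v,.02))
big=np.hstack([cv2.resize(T["im"][190:260,310:405],None,fx=4,fy=4,interpolation=2),cv2.resize(T["im"][190:260,175:255],None,fx=4,fy=4,interpolation=2)])
cv2.imwrite("pics/crop0.png",big[:,:,::-1])
print(ctrl.calibration("wrist"))
E
```

```text
green [333.73333333 223.8       ] [330 220   9   9  60] [342.99346405 189.39215686] [338 181  12  18 153] [4.530e-01 2.000e-04 1.015e-01] 0.0041
orange [228.28723404 215.32978723] [223 211  12  10  94] [322.275  265.6625] [316 255  14  22 240] [0.4813 0.2863 0.0833] 0.0022
blue [388.44736842 235.10526316] [384 233  10   5  38] [355.1  176.52] [353 171   5  13  50] [ 0.4214 -0.1505  0.0484] 0.0036
hole [0.49319099 0.38061358 0.054     ] [0.49519664 0.3867591  0.054     ]
wedge [349 226  35  13 145] [ 0.43147203 -0.09182708  0.03      ] -101.52606001438072 -0.13772513109829737 -0.04258198954221832
[0.4979266  0.04107367 0.02      ]
[ 0.47189319 -0.13158157  0.02      ]
[ 0.38184989 -0.11493491  0.02      ]
[0.41286377 0.05097352 0.02      ]
{'vertical_fov': 65.70646984690485, 'cx': 327.3198402559584, 'cy': 200.62378048699333, 'world_from_camera': array([[ 0.33775966,  0.89752089,  0.28350425,  0.11960209],
       [ 0.94123025, -0.32143041, -0.10376953,  0.56657634],
       [-0.00200843,  0.30189194, -0.95334004,  0.3741334 ],
       [ 0.        ,  0.        ,  0.        ,  1.        ]])}
```

View pics/crop0.png

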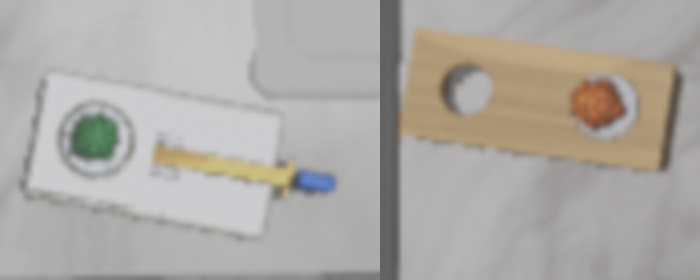

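The crop confirms green in the socket, the wedge with its blue handle toward -y, the empty hole on the left and orange in the right hole. The base yaw is about 79°. I'll move over the rack, look, then move over the base.

```bash
python3 -m handwheel '[[0,-0.84,-0.32,-0.14,0,0,0],[0,-0.84,-0.32,-0.14,0,0,0],[0,-0.84,-0.32,-0.14,0,0,0]]' 60
python3 -m handwheel '[[0,-0.84,-0.32,-0.14,0,0,0],[0,-0.84,-0.32,-0.14,0,0,0],[0,-0.84,-0.32,-0.14,0,0,0]]'
python3 -m handwheel '[[0,-0.84,-0.32,-0.14,0,0,0],[0,-0.84,-0.32,-0.14,0,0,0],[0,-0.84,-0.32,-0.14,0,0,0],[0,-0.84,-0.32,-0.14,0,0,0],[0,-0.84,-0.32,-0.14,0,0,0],[0,-0.84,-0.32,-0.14,0,0,0]]'
cat > snap.py <<'E'
import sys,pickle
from h import *
n=sys.argv[1]; c=ctrl.calibration("wrist"); s=ctrl.sense(); im,d=ctrl.camera("wrist")
pickle.dump((c,s,im,d),open(f"pics/{n}.pkl","wb")); cv2.imwrite(f"pics/{n}.png",im[:,:,::-1])
print(s["t"],s["ee_pos"].round(4),R.from_quat(s["eef_rot"]).as_matrix()[:,0].round(3),s["wrist_force"].round(2))
E
python3 snap.py w1
```

```text
t: 0.35
ee_pos: [0.2778, 0.4691, 0.2479]
eef_rot: [0.171, 0.985, -0.001, 0.001]
wrist_force: [-0.0, 0.8, 0.2]
gripper_width: 1.003
grasp_force: 0.0
t: 0.6
ee_pos: [0.3604, 0.3983, 0.2651]
eef_rot: [0.172, 0.985, -0.0, 0.001]
wrist_force: [1.1, 0.9, -0.1]
gripper_width: 0.996
grasp_force: 0.0
t: 1.1
ee_pos: [0.4392, 0.3306, 0.2809]
eef_rot: [0.172, 0.985, -0.0, -0.001]
wrist_force: [-0.7, 0.4, -0.5]
gripper_width: 0.998
grasp_force: 0.0
1.1 [0.4392 0.3306 0.2809] [-0.941  0.338  0.002] [-0.73  0.38 -0.49]
```

View pics/w1.png

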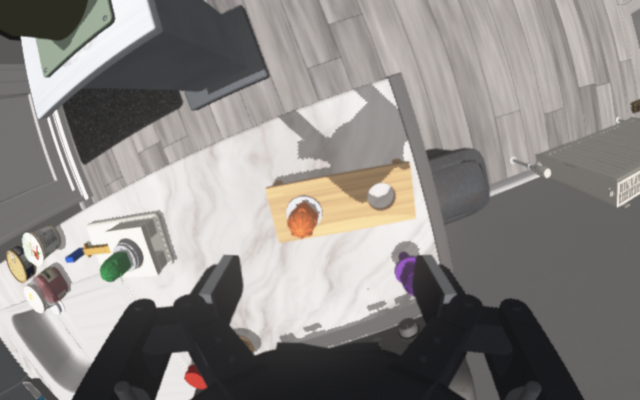

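The wrist view shows the rack with the hole at (381,196), orange at (304,218), purple at (408,275) and the base on the left. I'll take hole and flange positions from it and move over the base.

```bash
python3 - <<'E'
from h import *
import pickle
c,s,im,d=pickle.load(open("pics/w1.pkl","rb"))
h=cv2.cvtColor(im,cv2.COLOR_RGB2HSV)
wood=cv2.inRange(h,np.array((10,70,60)),np.array((25,255,255))); wood[:,:265]=0; wood[:,420:]=0;wood[:150]=0;wood[245:]=0
hole=(wood==0).astype(np.uint8)
n,l,st,ce=cv2.connectedComponentsWithStats(hole[175:218,362:402])
for i in range(1,n):
    x,y,w,hh,a=st[i]
    if 200<a<1200:
        print("hole",st[i]); cc=(ce[i][0]+362,ce[i][1]+175); print(cc,plane("wrist",*cc,.054,c))
        v,u=np.nonzero(l==i);P=np.array([plane("wrist",a+362,b+175,.054,c) for a,b in zip(u,v)]);print(P.min(0),P.max(0),(P.min(0)+P.max(0))/2)
o,so,m=blob(im,(3,120,80),(16,255,255),(280,190,325,245)); print("orange",o,so,plane("wrist",*o,.09,c))
wm=((h[...,1]<50)&(h[...,2]>140)).astype(np.uint8);k=np.zeros_like(wm);k[190:240,284:324]=wm[190:240,284:324]
v,u=np.nonzero(k);P=np.array([plane("wrist",a,b,.06,c) for a,b in zip(u,v)]);print("flange",len(u),P.min(0),P.max(0))
E
python3 -m handwheel '[[0,-0.36,-1,0,0,0,0],[0,-0.36,-1,0,0,0,0],[0,-0.36,-1,0,0,0,0],[0,-0.36,-1,0,0,0,0]]'
python3 -m handwheel '[[0,-0.36,-1,0,0,0,0],[0,-0.36,-1,0,0,0,0],[0,-0.36,-1,0,0,0,0],[0,-0.36,-1,0,0,0,0]]'
python3 -m handwheel '[[0,-0.36,-1,0,0,0,0.1],[0,-0.36,-1,0,0,0,0.2],[0,-0.36,-1,0,0,0,0.3],[0,-0.36,-1,0,0,0,0.4],[0,-0.36,-1,0,0,0,0.5],[0,-0.36,-1,0,0,0,0.6],[0,-0.36,-1,0,0,0,0.7],[0,-0.36,-1,0,0,0,0.8],[0,-0.36,-1,0,0,0,0.9],[0,-0.36,-1,0,0,0,0.9],[0,-0.36,-1,0,0,0,0.9],[0,-0.36,-1,0,0,0,0.9],[0,-0.36,-1,0,0,0,0.9],[0,-0.36,-1,0,0,0,0.9]]'
python3 snap.py w2
```

```text
hole [  5   7  28  27 586]
(np.float64(380.31058020477815), np.float64(195.06825938566553)) [0.49055744 0.38206844 0.054     ]
[0.47329879 0.36449476 0.054     ] [0.50831113 0.39954797 0.054     ] [0.49080496 0.38202136 0.054     ]
orange [301.98211829 221.11141678] [287 203  30  35 727] [0.4777926 0.2843778 0.09     ]
flange 414 [0.45564345 0.26128275 0.06      ] [0.52019951 0.30666725 0.06      ]
t: 1.48
ee_pos: [0.4389, 0.199, 0.2811]
eef_rot: [0.173, 0.985, -0.002, -0.0]
wrist_force: [-0.5, 0.1, -0.9]
gripper_width: 1.002
grasp_force: 0.0
t: 1.82
ee_pos: [0.4397, 0.0713, 0.2814]
eef_rot: [0.174, 0.985, -0.002, 0.0]
wrist_force: [0.3, 0.4, 0.1]
gripper_width: 1.0
grasp_force: 0.0
t: 2.98
ee_pos: [0.4403, -0.0506, 0.2814]
eef_rot: [0.769, 0.639, 0.0, -0.0]
wrist_force: [0.0, 0.1, -0.8]
gripper_width: 0.998
grasp_force: 0.0
2.9833 [ 0.4403 -0.0506  0.2814] [0.183 0.983 0.   ] [ 0.02  0.05 -0.81]
```

View pics/w2.png

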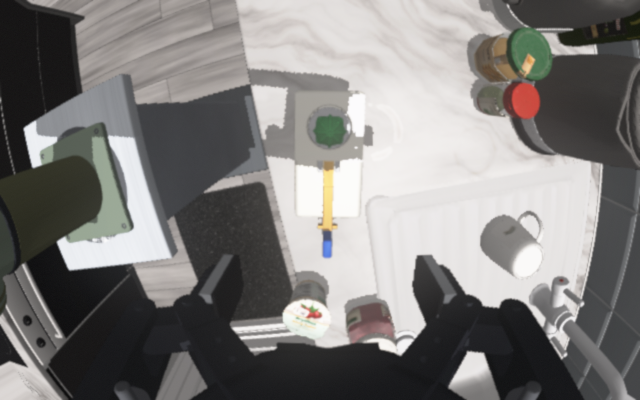

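The view is square to the base, with the socket at (330,128), the wedge at about (328,165–225), the blue handle at (327,244) and the tub at (306,318). I'll measure from it.

```bash
cat > m.py <<'E'
from h import *
import pickle,sys
c,s,im,d=pickle.load(open("pics/w2.pkl","rb"))
f=lambda u,v,z:plane("wrist",u,v,z,c)
def axis(m,z):
    v,u=np.nonzero(m);P=np.array([f(a,b,z) for a,b in zip(u,v)])[:,:2];q=P.mean(0);w=np.linalg.svd(P-q,full_matrices=False)[2][0];w*=np.sign(w[1]);return q,w,np.degrees(np.arctan2(w[1],w[0])),(P-q)@w
b,sb,m=blob(im,(100,80,40),(125,255,255),(310,225,345,265));q,w,a,t=axis(m,.068);print("handle",b,sb,q,a,t.min(),t.max(),f(*b,.053),f(*b,.068))
b,sb,m=blob(im,(15,60,60),(35,255,255),(315,155,345,235));q,w,a,t=axis(m,.03);print("wedge",sb,q,a,q+w*t.min(),q+w*t.max())
b,sb,m=blob(im,(45,60,20),(88,255,255),(300,100,360,160));v,u=np.nonzero(m)
P=np.array([f(a_,b_,.12) for a_,b_ in zip(u,v)])[:,:2]; print("green",b,sb,f(*b,.105),P.min(0),P.max(0))
# plinth edges: brightness/saturation profile on rows
g=cv2.cvtColor(im,cv2.COLOR_RGB2GRAY).astype(float)
for row in (172,185,198,210):
    l=g[row,280:320];r=g[row,340:380];gl=np.diff(l);gr=np.diff(r)
    ul=280+np.argmax(abs(gl))+.5;ur=340+np.argmax(abs(gr))+.5
    print(row,ul,ur,f(ul,row,.02)[:2].round(4),f(ur,row,.02)[:2].round(4),"mid",((f(ul,row,.02)+f(ur,row,.02))/2)[:2].round(4))
o=d[110:150:6,306:356:6];print(np.round(o,3))
cv2.imwrite("pics/w2c.png",cv2.resize(im[80:270,265:390],None,fx=3.1,fy=3.1,interpolation=2)[:,:,::-1])
E
python3 m.py
```

```text
handle [326.72       247.73333333] [323 238   9  20 150] [ 0.41951908 -0.14841816] 78.09074248705451 -0.013488876471154179 0.013862053099428666 [ 0.41813784 -0.15562717  0.053     ] [ 0.41953248 -0.14835334  0.068     ]
wedge [318 161  19  70 718] [ 0.4305285  -0.09402501] 78.3994562474095 [ 0.42110129 -0.13994858] [ 0.44053634 -0.04527299]
green [328.62189055 128.75456053] [315 116  30  28 603] [0.44954133 0.00123415 0.105     ] [ 0.43614843 -0.01184901] [0.46414365 0.01532921]
172 295.5 360.5 [ 0.3945 -0.0537] [ 0.4802 -0.0697] mid [ 0.4374 -0.0617]
185 295.5 359.5 [ 0.3907 -0.0714] [ 0.4761 -0.0873] mid [ 0.4334 -0.0793]
198 295.5 358.5 [ 0.3868 -0.0894] [ 0.4719 -0.1053] mid [ 0.4293 -0.0974]
210 296.5 364.5 [ 0.3844 -0.1068] [ 0.4775 -0.1241] mid [ 0.431  -0.1154]
[[0.349 0.35  0.337 0.332 0.333 0.332 0.364 0.347 0.347]
 [0.352 0.338 0.332 0.315 0.292 0.322 0.335 0.359 0.349]
 [0.353 0.334 0.294 0.289 0.285 0.291 0.304 0.335 0.354]
 [0.354 0.337 0.291 0.284 0.283 0.288 0.296 0.338 0.356]
 [0.357 0.339 0.293 0.286 0.284 0.287 0.295 0.339 0.357]
 [0.359 0.348 0.3   0.292 0.288 0.291 0.309 0.361 0.36 ]
 [0.362 0.361 0.351 0.343 0.301 0.343 0.363 0.361 0.362]]
```

View pics/w2c.png

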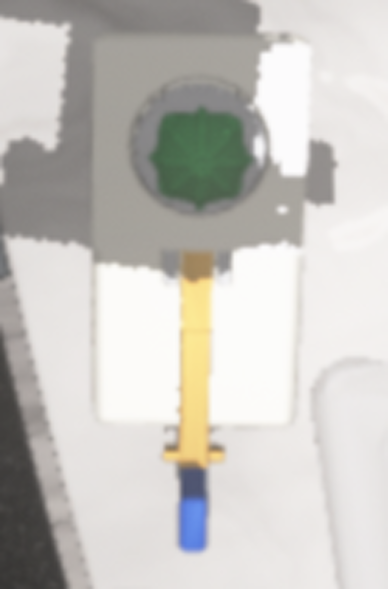

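```bash
python3 -m handwheel '[[0,-0.833,-0.02,0.3,0,0,0.013],[0,-0.833,-0.02,0.6,0,0,0.013],[0,-0.833,-0.02,0.9,0,0,0.013],[0,-0.833,-0.02,1,0,0,0.013],[0,-0.833,-0.02,1,0,0,0.013],[0,-0.833,-0.02,1,0,0,0.013]]' 60
python3 snap.py w3
python3 - <<'E'
import re
t=open("m.py").read().replace("w2.pkl","w3.pkl").split("# plinth")[0]
t=t.replace("(310,225,345,265)","(270,150,390,330)").split("b,sb,m=blob(im,(15")[0]
exec(t); print(shift(np.array([*q,.036])-s["ee_pos"]))
E
```

```text
t: 3.53
ee_pos: [0.4175, -0.1488, 0.1596]
eef_rot: [0.777, 0.63, -0.001, -0.003]
wrist_force: [-0.0, 0.3, 0.7]
gripper_width: 0.997
grasp_force: 0.0
3.5333 [ 0.4175 -0.1488  0.1596] [0.207 0.978 0.002] [-0.02  0.35  0.74]
handle [333.17808219 199.96575342] [327 182  13  37 438] [ 0.42048476 -0.14669487] 79.41748691941518 -0.015314988745885053 0.014909409607552526 [ 0.41973645 -0.15122755  0.053     ] [ 0.42049927 -0.14660677  0.068     ]
[0.02147584 0.02132415 1.02977631]
```

```bash
python3 -m handwheel '[[0,0.01,0.02,0.3,0,0,0],[0,0.01,0.02,0.6,0,0,0],[0,0.01,0.02,0.85,0,0,0],[0,0.01,0.02,1,0,0,0],[0,0.01,0.02,1,0,0,0],[0,0.01,0.02,1,0,0,0],[180,0.01,0.02,1,0,0,0],[255,0.01,0.02,1,0,0,0],[255,0.01,0.02,1,0,0,0],[255,0.01,0.02,1,0,0,0],[255,0.01,0.02,1,0,0,0],[255,0.01,0.02,1,0,0,0],[255,0.01,0.02,1,0,0,0],[255,0.01,0.02,1,0,0,0],[255,0.01,0.02,1,0,0,0]]' 60
python3 snap.py w4
```

```text
t: 4.83
ee_pos: [0.4222, -0.1494, 0.0422]
eef_rot: [0.777, 0.63, 0.0, 0.0]
wrist_force: [-0.8, 0.4, 5.2]
gripper_width: 0.122
grasp_force: 61.6
4.8333 [ 0.4222 -0.1494  0.0422] [ 0.207  0.978 -0.   ] [-0.85  0.4   5.24]
```

```bash
python3 -m handwheel '[[255,0.05,0,-0.005,0,0,0],[255,0.1,0,-0.005,0,0,0],[255,0.15,0,-0.005,0,0,0],[255,0.2,0,-0.005,0,0,0],[255,0.2,0,-0.005,0,0,0]]' 90
python3 -m handwheel '[[255,0.05,0,0,0,0,0],[255,0.1,0,0,0,0,0],[255,0.15,0,0,0,0,0],[255,0.2,0,0,0,0,0],[255,0.2,0,0,0,0,0]]'
```

```text
t: 5.3
ee_pos: [0.4272, -0.1244, 0.0423]
eef_rot: [0.776, 0.63, 0.0, -0.0]
wrist_force: [-0.5, 1.2, 2.8]
gripper_width: 0.123
grasp_force: 90.0
t: 5.72
ee_pos: [0.4321, -0.1029, 0.0424]
eef_rot: [0.776, 0.63, -0.001, 0.001]
wrist_force: [0.0, -3.4, 1.6]
gripper_width: 0.119
grasp_force: 89.8
```

```bash
python3 -m handwheel '[[255,0.03,0,0,0,0,0],[255,0.06,0,0,0,0,0],[255,0.09,0,0,0,0,0],[255,0.12,0,0,0,0,0],[255,0.12,0,0,0,0,0]]'
python3 -m handwheel '[[255,0.03,0,0,0,0,0],[255,0.06,0,0,0,0,0],[255,0.08,0,0,0,0,0],[255,0.08,0,0,0,0,0]]'; python3 snap.py w5
python3 - <<'E'
from h import *
im,d=ctrl.camera("side");np.savez("pics/side1.npz",im=im,d=d)
S=np.load("pics/side0.npz")
for A in(S["im"],im):
    b,s,m=blob(A,(45,80,30),(85,255,255),(330,165,358,205));print(b,s)
print((ray("side",343,181)[1]))
E
```

```text
t: 6.13
ee_pos: [0.435, -0.0886, 0.0424]
eef_rot: [0.777, 0.63, -0.0, 0.001]
wrist_force: [-0.0, -3.1, 1.6]
gripper_width: 0.12
grasp_force: 89.6
t: 6.47
ee_pos: [0.437, -0.0784, 0.0424]
eef_rot: [0.777, 0.63, 0.0, 0.0]
wrist_force: [0.0, -1.4, 2.9]
gripper_width: 0.118
grasp_force: 89.7
6.4667 [ 0.437  -0.0784  0.0424] [0.206 0.978 0.   ] [ 0.01 -1.42  2.9 ]
[342.99346405 189.39215686] [338 181  12  18 153]
[343.28571429 187.26785714] [338 178  12  19 168]
[ 0.02782641 -0.82563686 -0.57099894]
```

```bash
python3 -m handwheel '[[255,0.01,0,0,0,0,0],[255,0.02,0,0,0,0,0],[255,0.02,0,0,0,0,0]]'; python3 snap.py w6
python3 - <<'E'
from h import *
T=np.load("pics/top0.npz")["im"];im,d=ctrl.camera("top");im2,d2=ctrl.camera("side")
a=cv2.resize(im[190:260,310:405],None,fx=3,fy=3,interpolation=2);b=cv2.resize(im2[160:230,310:405],None,fx=3,fy=3,interpolation=2)
w=cv2.imread("pics/w6.png")[:,:,::-1]; w=cv2.resize(w,(480,300))
o=np.zeros((510,570,3),np.uint8);o[:210,:285]=a;o[:210,285:]=b;o[210:,:480]=w;cv2.imwrite("pics/c6.png",o[:,:,::-1])
E
```

```text
t: 6.82
ee_pos: [0.4372, -0.0775, 0.0424]
eef_rot: [0.776, 0.63, -0.001, 0.001]
wrist_force: [-1.5, -7.4, 2.6]
gripper_width: 0.122
grasp_force: 89.6
6.8167 [ 0.4372 -0.0775  0.0424] [ 0.206  0.979 -0.003] [-1.46 -7.4   2.57]
```

View pics/c6.png

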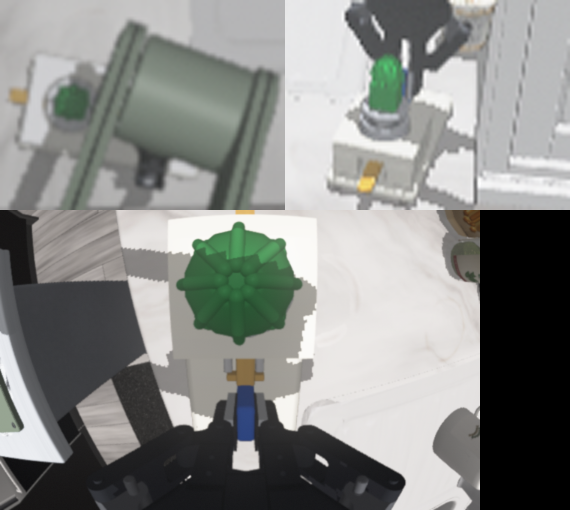

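The collar is home: force rose to 7 N and motion stopped. Side and wrist views show green lifted clear of the rim and the nose sticking out of the far side. Now I'll draw the wedge back.

```bash
python3 -m handwheel '[[255,-0.1,0,0,0,0,0],[255,-0.2,0,0,0,0,0],[255,-0.3,0,0,0,0,0],[255,-0.4,0,0,0,0,0],[255,-0.5,0,0,0,0,0],[255,-0.6,0,0,0,0,0],[255,-0.68,0,0,0,0,0],[255,-0.74,0,0,0,0,0],[255,-0.74,0,0,0,0,0],[255,-0.74,0,0,0,0,0]]'
python3 -m handwheel '[[220,0,0,0,0,0,0],[180,0,0,0,0,0,0],[120,0,0,0,0,0,0],[60,0,0,0,0,0,0],[0,0,0,0,0,0,0],[0,0,0,0,0,0,0],[0,0,0,0,0,0,0],[0,0,0,-0.2,0,0,0],[0,0,0,-0.4,0,0,0],[0,0,0,-0.7,0,0,0],[0,0,0,-1,0,0,0],[0,0,0,-1,0,0,0]]' 40
python3 -m handwheel '[[0,0.2,0,-0.3,0,0,0],[0,0.5,0,-0.6,0,0,0],[0,0.8,0,-0.6,0,0,0],[0,0.8,0,-0.6,0,0,0],[0,0.8,0,-0.6,0,0,0]]'
python3 snap.py w7
```

```text
t: 7.8
ee_pos: [0.4189, -0.1635, 0.0422]
eef_rot: [0.777, 0.63, -0.0, 0.0]
wrist_force: [0.1, -1.0, 2.4]
gripper_width: 0.12
grasp_force: 89.7
t: 8.8
ee_pos: [0.4238, -0.1662, 0.1698]
eef_rot: [0.777, 0.63, 0.002, 0.007]
wrist_force: [1.7, -0.7, 1.4]
gripper_width: 1.002
grasp_force: 0.0
t: 9.22
ee_pos: [0.4394, -0.0676, 0.2351]
eef_rot: [0.775, 0.632, 0.001, 0.001]
wrist_force: [-0.3, 0.2, 0.1]
gripper_width: 0.998
grasp_force: 0.0
9.2167 [ 0.4394 -0.0676  0.2351] [ 0.202  0.979 -0.   ] [-0.29  0.21  0.07]
```

View pics/w7.png

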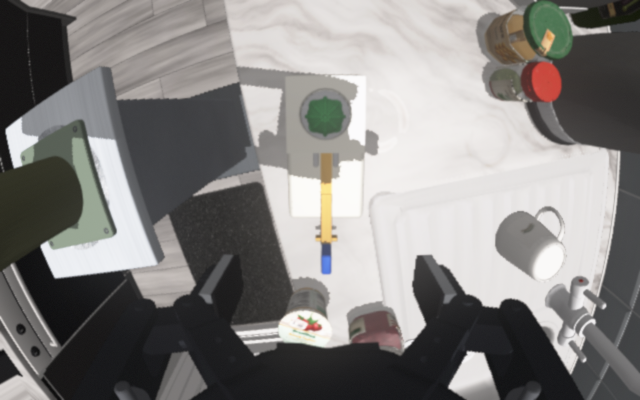

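The wedge is out, with its nose clear of the socket and lying straight on the plinth. Green is seated loosely. Moving over green.

```bash
python3 -m handwheel '[[0,0.3,0,0,0,0,0],[0,0.58,-0.02,0,0,0,0],[0,0.58,-0.02,0,0,0,0],[0,0.58,-0.02,0,0,0,0],[0,0.58,-0.02,0,0,0,0]]'
python3 snap.py w8
cat > g.py <<'E'
import sys,pickle
from h import *
n,lo,hi,zt=sys.argv[1],eval(sys.argv[2]),eval(sys.argv[3]),float(sys.argv[4])
c,s,im,d=pickle.load(open(f"pics/{n}.pkl","rb"))
b,sb,m=blob(im,lo,hi,(200,60,450,300)); v,u=np.nonzero(m)
# 3-D points from depth
M=np.array(c["world_from_camera"]);P=[]
for a,e in zip(u,v):
    o,r=ray("wrist",a,e,c); z=d[e,a]
    if z>0: P.append(o+r*z/(r@M[:3,2]))
P=np.array(P); print(sb,"top z",np.percentile(P[:,2],99).round(4))
top=P[P[:,2]>np.percentile(P[:,2],99)-.008]; print("dome top centre",top.mean(0).round(4),len(top))
k=P[(P[:,2]>zt-.03)&(P[:,2]<zt+.002)]; r=cv2.minAreaRect((k[:,:2]*1000).astype(np.float32)); print("block rect mm",r)
E
python3 g.py w8 "(45,60,20)" "(88,255,255)" .119
python3 - <<'E'
import cv2
cv2.imwrite("pics/w8c.png",cv2.resize(cv2.imread("pics/w8.png")[90:300,220:430],None,fx=2.5,fy=2.5))
E
```

```text
t: 9.68
ee_pos: [0.4502, -0.0019, 0.2332]
eef_rot: [0.777, 0.629, -0.001, -0.0]
wrist_force: [-0.3, 1.0, 0.2]
gripper_width: 1.001
grasp_force: 0.0
9.6833 [ 0.4502 -0.0019  0.2332] [ 0.208  0.978 -0.001] [-0.35  0.97  0.18]
[312 172  32  36 879] top z 0.1444
dome top centre [0.4502 0.0031 0.1406] 380
block rect mm ((452.17401123046875, 13.049272537231445), (5.285355091094971, 25.072816848754883), 84.86991119384766)
```

View pics/w8c.png

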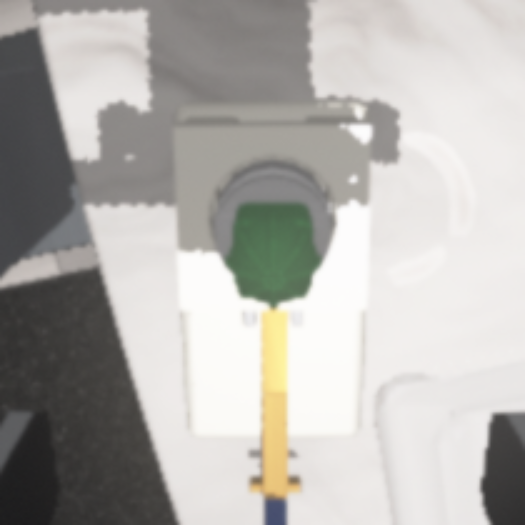

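```bash
python3 -m handwheel '[[0,0.028,0,0.25,0,0,0],[0,0.028,0,0.5,0,0,0],[0,0.028,0,0.75,0,0,0],[0,0.028,0,0.75,0,0,0]]' 50
python3 -m handwheel '[[0,0,0,0.25,0,0,0],[0,0,0,0.46,0,0,0],[0,0,0,0.46,0,0,0],[0,0,0,0.46,0,0,0],[120,0,0,0.46,0,0,0],[255,0,0,0.46,0,0,0],[255,0,0,0.46,0,0,0],[255,0,0,0.46,0,0,0],[255,0,0,0.46,0,0,0],[255,0,0,0.46,0,0,0],[255,0,0,0.46,0,0,0],[255,0,0,0.46,0,0,0]]'
python3 -m handwheel '[[255,0,0,-0.1,0,0,0],[255,0,0,-0.2,0,0,0],[255,0,0,-0.2,0,0,0]]'
```

```text
t: 10.07
ee_pos: [0.4461, 0.0019, 0.1383]
eef_rot: [0.778, 0.629, -0.004, -0.005]
wrist_force: [-1.2, -0.1, 0.1]
gripper_width: 0.998
grasp_force: 0.0
t: 11.07
ee_pos: [0.4522, 0.0024, 0.0897]
eef_rot: [0.777, 0.63, 0.001, 0.001]
wrist_force: [1.4, 0.5, 2.9]
gripper_width: 0.321
grasp_force: 49.0
t: 11.32
ee_pos: [0.4524, 0.0025, 0.1142]
eef_rot: [0.777, 0.63, 0.001, 0.001]
wrist_force: [0.7, -0.4, -2.5]
gripper_width: 0.323
grasp_force: 50.8
```

```bash
python3 -m handwheel '[[255,0,0,-0.2,0,0,0],[255,0,0,-0.4,0,0,0],[255,0,0,-0.64,0,0,0],[255,0,0,-0.64,0,0,0]]'
python3 -m handwheel '[[255,0.25,-0.03,0,0,0,0],[255,0.5,-0.06,0,0,0,0],[255,0.79,-0.086,0,0,0,0],[255,0.79,-0.086,0,0,0,0]]'
python3 -m handwheel '[[255,0.25,-0.03,0,0,0,0],[255,0.5,-0.06,0,0,0,0],[255,0.79,-0.086,0,0,0,0],[255,0.79,-0.086,0,0,0,0]]'
python3 -m handwheel '[[255,0.25,-0.03,0,0,0,0],[255,0.5,-0.06,0,0,0,0],[255,0.79,-0.086,0,0,0,0],[255,0.79,-0.086,0,0,0,0]]'
python3 -m handwheel '[[255,0.25,-0.03,0,0,0,0],[255,0.5,-0.06,0,0,0,0],[255,0.79,-0.086,0,0,0,0],[255,0.79,-0.086,0,0,0,0],[255,0.79,-0.086,0,0,0,0],[255,0.79,-0.086,0,0,0,0]]'
python3 snap.py w9; python3 -c "
from h import *
im,d=ctrl.camera('top');cv2.imwrite('pics/t9.png',im[:,:,::-1])
print(shift(np.array([.4908,.382,.19])-ctrl.sense()['ee_pos']))"
```

```text
t: 11.65
ee_pos: [0.4548, 0.002, 0.1942]
eef_rot: [0.777, 0.63, 0.003, 0.003]
wrist_force: [1.6, -0.1, -1.9]
gripper_width: 0.316
grasp_force: 50.9
t: 11.98
ee_pos: [0.4598, 0.1023, 0.1878]
eef_rot: [0.775, 0.632, 0.0, -0.002]
wrist_force: [-0.2, -1.0, -1.8]
gripper_width: 0.322
grasp_force: 50.8
t: 12.32
ee_pos: [0.4697, 0.197, 0.1879]
eef_rot: [0.775, 0.632, 0.0, -0.002]
wrist_force: [0.5, -0.5, -2.4]
gripper_width: 0.325
grasp_force: 50.8
t: 12.65
ee_pos: [0.4795, 0.2916, 0.1879]
eef_rot: [0.775, 0.631, 0.0, -0.002]
wrist_force: [-0.2, 0.7, -2.6]
gripper_width: 0.325
grasp_force: 50.8
t: 13.15
ee_pos: [0.4886, 0.3809, 0.1877]
eef_rot: [0.777, 0.63, -0.002, 0.0]
wrist_force: [-0.5, 0.5, -3.1]
gripper_width: 0.323
grasp_force: 50.7
13.15 [0.4886 0.3809 0.1877] [ 0.206  0.979 -0.003] [-0.46  0.48 -3.1 ]
[ 0.01478189  0.01150462 -0.01099079]
```

View pics/w9.png

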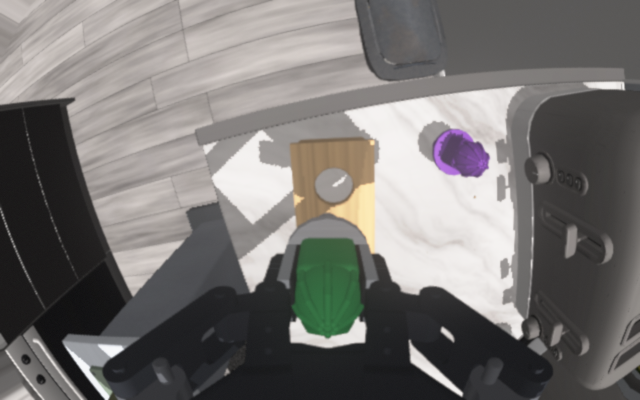

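Green is held upright, with the hole at (334,185) and clear ground around. I'll take one quick hole check and the flange's offset from the TCP.

Run:
```python
from h import *
import pickle
c,s,im,d=pickle.load(open("pics/w9.pkl","rb"))
h=cv2.cvtColor(im,cv2.COLOR_RGB2HSV)
hm=((h[150:218,300:368,1]<60)).astype(np.uint8)
n,l,st,ce=cv2.connectedComponentsWithStats(hm)
i=l[35,34]; v,u=np.nonzero(l==i);P=np.array([plane("wrist",a+300,b+150,.054,c) for a,b in zip(u,v)]);lo,hi=P.min(0),P.max(0);print("hole",st[i],lo,hi,(lo+hi)/2)
# flange top plane: z = TCP+.019-.027+.006
fz=s["ee_pos"][2]-.002
fm=((h[...,1]<40)&(h[...,2]>90)).astype(np.uint8);M=np.array(c["world_from_camera"]);Q=[]
for e in range(205,300):
  for a in range(270,390):
    if d[e,a]>0 and fm[e,a]:
      o,r=ray("wrist",a,e,c);p=o+r*d[e,a]/(r@M[:3,2])
      if abs(p[2]-fz)<.006:Q.append(p)
Q=np.array(Q);print(len(Q),fz,np.median(Q[:,2]))
t=R.from_quat(s["eef_rot"]).inv().apply(Q-s["ee_pos"]);print("flange in tool mm",(t.min(0)*1000).round(1),(t.max(0)*1000).round(1))
```

```text
hole [  15   17   38   36 1063] [0.47515371 0.3663606  0.054     ] [0.510679  0.4002367 0.054    ] [0.49291636 0.38329865 0.054     ]
1346 0.18571996015303574 0.18453398144421634
flange in tool mm [  6.1 -22.6  -4. ] [21.4 18.8  7.8]
```

```bash
python3 -m handwheel '[[255,0.033,0.023,0,0,0,0],[255,0.033,0.023,0.2,0,0,0],[255,0.033,0.023,0.4,0,0,0],[255,0.033,0.023,0.55,0,0,0],[255,0.033,0.023,0.7,0,0,0],[255,0.033,0.023,0.7,0,0,0],[255,0.033,0.023,0.7,0,0,0]]'
python3 -m handwheel '[[255,0,0,0.1,0,0,0],[255,0,0,0.18,0,0,0],[255,0,0,0.26,0,0,0],[255,0,0,0.3,0,0,0],[255,0,0,0.3,0,0,0],[255,0,0,0.3,0,0,0]]'
```

```text
t: 13.83
ee_pos: [0.4924, 0.3843, 0.1048]
eef_rot: [0.777, 0.629, -0.001, -0.0]
wrist_force: [0.0, 0.3, -2.1]
gripper_width: 0.323
grasp_force: 50.7
t: 14.33
ee_pos: [0.4926, 0.3852, 0.0693]
eef_rot: [0.777, 0.63, -0.001, -0.0]
wrist_force: [-0.0, -0.7, -1.9]
gripper_width: 0.324
grasp_force: 50.8
```

```bash
python3 -m handwheel '[[255,0,0,0.02,0,0,0],[255,0,0,0.035,0,0,0],[255,0,0,0.045,0,0,0],[255,0,0,0.045,0,0,0]]'; python3 -m handwheel '[[255,0,0,0.008,0,0,0],[255,0,0,0.008,0,0,0]]'
```

```text
t: 14.67
ee_pos: [0.4933, 0.3856, 0.065]
eef_rot: [0.777, 0.63, 0.0, 0.0]
wrist_force: [-0.5, -0.2, -1.6]
gripper_width: 0.32
grasp_force: 51.1
t: 14.83
ee_pos: [0.4934, 0.3859, 0.0648]
eef_rot: [0.777, 0.63, 0.001, -0.0]
wrist_force: [-2.7, -0.7, 3.7]
gripper_width: 0.324
grasp_force: 51.6
```

Contact with the rack (+3.7 N). Releasing and rising.

```bash
python3 -m handwheel '[[200,0,0,0,0,0,0],[120,0,0,0,0,0,0],[60,0,0,0,0,0,0],[0,0,0,0,0,0,0],[0,0,0,0,0,0,0],[0,0,0,0,0,0,0],[0,0,0,-0.2,0,0,0],[0,0,0,-0.5,0,0,0],[0,0,0,-0.8,0,0,0],[0,0,0,-1,0,0,0],[0,0,0,-1,0,0,0]]'
python3 -m handwheel '[[0,-0.2,0,-0.2,0,0,0],[0,-0.5,0,-0.2,0,0,0],[0,-0.84,0.06,-0.2,0,0,0],[0,-0.84,0.06,-0.2,0,0,0],[0,-0.84,0.06,-0.2,0,0,0],[0,-0.84,0.06,-0.2,0,0,0]]'
python3 snap.py w10; python3 g.py w10 "(3,120,60)" "(16,255,255)" .093;python3 g.py w10 "(45,60,20)" "(88,255,255)" .093
```

```text
t: 15.75
ee_pos: [0.497, 0.3878, 0.1914]
eef_rot: [0.777, 0.63, 0.007, 0.001]
wrist_force: [0.8, 0.1, 1.5]
gripper_width: 0.996
grasp_force: 0.0
t: 16.25
ee_pos: [0.4792, 0.2853, 0.2071]
eef_rot: [0.777, 0.629, -0.0, -0.0]
wrist_force: [-0.1, -0.4, -0.4]
gripper_width: 0.998
grasp_force: 0.0
16.25 [0.4792 0.2853 0.2071] [0.207 0.978 0.   ] [-0.15 -0.37 -0.43]
[ 310  172   39   45 1188] top z 0.1185
dome top centre [0.4792 0.2851 0.1144] 482
block rect mm ((481.7536315917969, 292.8160095214844), (17.189210891723633, 33.48408889770508), 69.47564697265625)
[ 300   60   39   38 1063] top z 0.119
dome top centre [0.4913 0.3836 0.1147] 535
block rect mm ((490.813720703125, 383.5417175292969), (26.078107833862305, 25.39032554626465), 77.98330688476562)
```

View pics/w10.png

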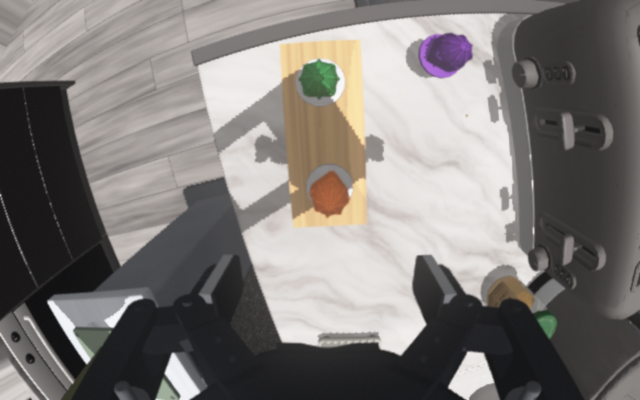

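Green stands at (319,80) in the rack's left hole. Its dome top is at the same height as orange's (0.119). Orange at (330,193) is turned about its axis, so I'll take its yaw from close depth. No more pictures are viewed from here, only numbers.

```bash
python3 -m handwheel '[[0,0,0,0.25,0,0,0],[0,0,0,0.5,0,0,0],[0,0,0,0.65,0,0,0],[0,0,0,0.65,0,0,0],[0,0,0,0.65,0,0,0]]'
python3 snap.py w11
cat > yaw.py <<'E'
import sys,pickle
from h import *
c,s,im,d=pickle.load(open(f"pics/{sys.argv[1]}.pkl","rb"))
b,sb,m=blob(im,(3,120,40),(18,255,255),(240,120,420,330)); v,u=np.nonzero(cv2.erode(m.astype(np.uint8),np.ones((3,3))))
M=np.array(c["world_from_camera"]);P=[]
for a,e in zip(u,v):
    if d[e,a]>0: o,r=ray("wrist",a,e,c); P.append(o+r*d[e,a]/(r@M[:3,2]))
P=np.array(P);print(sb,len(P),np.percentile(P[:,2],[0.5,99]).round(4))
t=R.from_quat(s["eef_rot"]).inv().apply(P-s["ee_pos"])*1000   # tool mm
zz=P[:,2]
print("dome top in tool",t[zz>np.percentile(zz,99)-.006].mean(0).round(1))
for lo,hi in((.064,.090),(.064,.080),(.075,.090)):
    k=t[(zz>lo)&(zz<hi)][:,:2]
    res=[]
    for th in range(-45,45,1):
        r=np.radians(th);A=k@np.array([np.cos(r),np.sin(r)]);B=k@np.array([-np.sin(r),np.cos(r)])
        e=[];
        for X in(A,B): a1,a2=np.percentile(X,[2,98]); e.append(np.minimum(a2-X,X-a1))
        E=np.minimum(e[0],e[1]); res.append((np.median(abs(E)),np.mean(abs(E)),th,np.ptp(np.percentile(A,[2,98])),np.ptp(np.percentile(B,[2,98])),np.percentile(A,[2,98]).mean(),np.percentile(B,[2,98]).mean()))
    res.sort(key=lambda x:x[1]); print(lo,hi,len(k),[np.round(x,1).tolist() for x in res[:4]])
# outline of the whole mask: direction of bottom side edges
E
python3 yaw.py w11
```

```text
t: 16.72
ee_pos: [0.4783, 0.286, 0.1282]
eef_rot: [0.776, 0.63, -0.001, -0.001]
wrist_force: [0.3, 0.3, 0.5]
gripper_width: 1.001
grasp_force: 0.0
16.7167 [0.4783 0.286  0.1282] [ 0.205  0.979 -0.002] [0.28 0.31 0.55]
[ 305  196   55   67 2601] 2351 [0.0722 0.1186]
dome top in tool [-0.5  1.2 12.6]
0.064 0.09 351 [[0.5, 0.6, -36.0, 18.3, 22.5, 2.8, 2.6], [0.5, 0.6, -37.0, 18.5, 22.4, 2.7, 2.8], [0.5, 0.6, -35.0, 18.1, 22.7, 3.0, 2.5], [0.6, 0.7, -38.0, 18.8, 22.2, 2.6, 2.9]]
0.064 0.08 146 [[0.5, 0.6, -36.0, 18.3, 21.9, 2.8, 3.0], [0.5, 0.6, -37.0, 18.5, 21.7, 2.7, 3.1], [0.5, 0.6, -35.0, 18.1, 22.1, 3.0, 2.9], [0.6, 0.6, -38.0, 18.8, 21.6, 2.6, 3.2]]
0.075 0.09 297 [[0.5, 0.6, -36.0, 18.3, 22.6, 2.8, 2.6], [0.5, 0.6, -37.0, 18.5, 22.5, 2.7, 2.7], [0.5, 0.6, -35.0, 18.2, 22.8, 3.0, 2.5], [0.6, 0.7, -34.0, 18.0, 23.0, 3.2, 2.4]]
```

The yaw fit is clear: the block is turned -36° in the tool frame and its centre is within 1.5 mm of the TCP. Turn, descend and grip.

```bash
python3 -m handwheel '[[0,-0.007,0.01,0,0,0,-0.08],[0,-0.007,0.01,0,0,0,-0.16],[0,-0.007,0.01,0,0,0,-0.24],[0,-0.007,0.01,0,0,0,-0.32],[0,-0.007,0.01,0,0,0,-0.405],[0,-0.007,0.01,0,0,0,-0.405],[0,-0.007,0.01,0.2,0,0,-0.405],[0,-0.007,0.01,0.4,0,0,-0.405],[0,-0.007,0.01,0.54,0,0,-0.405],[0,-0.007,0.01,0.54,0,0,-0.405],[0,-0.007,0.01,0.54,0,0,-0.405]]' 100
python3 -m handwheel '[[120,0,0,0,0,0,0],[255,0,0,0,0,0,0],[255,0,0,0,0,0,0],[255,0,0,0,0,0,0],[255,0,0,0,0,0,0],[255,0,0,0,0,0,0],[255,0,0,0,0,0,0],[255,0,0,0,0,0,0]]'
python3 -m handwheel '[[255,0,0,-0.1,0,0,0],[255,0,0,-0.3,0,0,0],[255,0,0,-0.6,0,0,0],[255,0,0,-0.9,0,0,0],[255,0,0,-0.9,0,0,0],[255,0,0,-0.9,0,0,0]]'
python3 -c "
from h import *
s=ctrl.sense();print(s['q'].round(2),R.from_quat(s['eef_rot']).as_matrix()[:,:2].round(3).tolist())"
```

```text
t: 17.68
ee_pos: [0.4804, 0.2845, 0.0651]
eef_rot: [0.541, 0.841, -0.0, -0.0]
wrist_force: [0.4, -0.3, 1.2]
gripper_width: 1.0
grasp_force: 0.0
t: 18.35
ee_pos: [0.4807, 0.2844, 0.0658]
eef_rot: [0.541, 0.841, 0.0, 0.0]
wrist_force: [-1.8, -0.8, 5.8]
gripper_width: 0.316
grasp_force: 98.1
t: 18.85
ee_pos: [0.4821, 0.285, 0.176]
eef_rot: [0.541, 0.841, 0.003, 0.002]
wrist_force: [-0.3, 0.1, -2.0]
gripper_width: 0.318
grasp_force: 98.8
[ 0.38  0.22  1.64 -0.    1.27 -0.05] [[-0.415, 0.91], [0.91, 0.415], [-0.0, 0.007]]
```

```bash
python3 -m handwheel '[[255,-0.25,-0.15,-0.03,0,0,0],[255,-0.5,-0.3,-0.05,0,0,0],[255,-0.683,-0.403,-0.05,0,0,0],[255,-0.683,-0.403,-0.05,0,0,0]]'
python3 -m handwheel '[[255,-0.25,-0.15,-0.03,0,0,0],[255,-0.5,-0.3,-0.05,0,0,0],[255,-0.683,-0.403,-0.05,0,0,0],[255,-0.683,-0.403,-0.05,0,0,0]]'
python3 -m handwheel '[[255,-0.25,-0.15,0,0,0,0],[255,-0.45,-0.27,0,0,0,0],[255,-0.6,-0.38,0,0,0,0],[255,-0.683,-0.403,0,0,0,0],[255,-0.683,-0.403,0,0,0,0],[255,-0.683,-0.403,0,0,0,0]]'
python3 snap.py w12
python3 - <<'E'
from h import *
import pickle
for n in("w9","w12"):
    c,s,im,d=pickle.load(open(f"pics/{n}.pkl","rb"));h=cv2.cvtColor(im,cv2.COLOR_RGB2HSV)
    fz=s["ee_pos"][2]-(.0042 if n=="w12" else .002); fm=((h[...,1]<45)&(h[...,2]>80)).astype(np.uint8);M=np.array(c["world_from_camera"]);Q=[]
    for e in range(200,300):
      for a in range(260,400):
        if d[e,a]>0 and fm[e,a]:
          o,r=ray("wrist",a,e,c);p=o+r*d[e,a]/(r@M[:3,2])
          if abs(p[2]-fz)<.008:Q.append((a,e))
    k=np.zeros(fm.shape,np.uint8)
    for a,e in Q:k[e,a]=1
    rq=R.from_quat(s["eef_rot"])
    # top edge pixels of flange per column cast on the flange's top plane
    E=[]
    for a in range(300,364,4):
        e=np.nonzero(k[:,a])[0]
        if len(e):E.append(rq.inv().apply(plane("wrist",a,e.min()-.5,fz,c)-s["ee_pos"])*1000)
    E=np.array(E)[:,:2]
    A=np.c_[2*E,np.ones(len(E))];x=np.linalg.lstsq(A,(E**2).sum(1),rcond=None)[0];print(n,len(Q),"circle",x[:2].round(1),np.sqrt(x[2]+x[:2]@x[:2]).round(1),"max x",E.max(0).round(1))
    print(np.linalg.norm(E-[-1.6,0],axis=1).round(1))
E
```

```text
t: 19.18
ee_pos: [0.4677, 0.1854, 0.1762]
eef_rot: [0.542, 0.84, -0.003, -0.001]
wrist_force: [0.1, 0.6, -3.5]
gripper_width: 0.317
grasp_force: 99.0
t: 19.52
ee_pos: [0.4584, 0.0915, 0.1828]
eef_rot: [0.542, 0.84, -0.002, -0.001]
wrist_force: [0.5, 0.4, -3.4]
gripper_width: 0.314
grasp_force: 99.4
t: 20.02
ee_pos: [0.45, 0.001, 0.1839]
eef_rot: [0.541, 0.841, 0.0, -0.001]
wrist_force: [-0.6, 0.4, -3.5]
gripper_width: 0.315
grasp_force: 99.5
20.0167 [0.45   0.001  0.1839] [-0.414  0.91   0.002] [-0.65  0.44 -3.45]
w9 1411 circle [ 2.2 -1.9] 20.5 max x [23.1 15.1]
[24.7 24.4 24.8 24.9 24.7 24.7 24.4 24.7 24.2 23.8 23.6 23.  22.7 22.6
 22.3 21.6]
w12 1394 circle [ 3.2 -1.7] 21.6 max x [25.  15.2]
[26.4 26.6 26.6 26.7 26.6 26.1 26.8 26.6 26.6 25.7 25.4 25.3 25.5 24.8
 24.3 23.8]
```

```bash
python3 -m handwheel '[[255,-0.012,0.0175,0.1,0,0,0],[255,-0.012,0.0175,0.25,0,0,0],[255,-0.012,0.0175,0.4,0,0,0],[255,-0.012,0.0175,0.4,0,0,0],[255,-0.012,0.0175,0.4,0,0,0]]'
python3 -m handwheel '[[255,0,0,0.06,0,0,0],[255,0,0,0.12,0,0,0],[255,0,0,0.18,0,0,0],[255,0,0,0.18,0,0,0]]'
python3 -m handwheel '[[255,0,0,0.05,0,0,0],[255,0,0,0.08,0,0,0],[255,0,0,0.1,0,0,0],[255,0,0,0.1,0,0,0]]'
```

```text
t: 20.48
ee_pos: [0.4516, 0.0013, 0.1356]
eef_rot: [0.54, 0.842, -0.0, -0.002]
wrist_force: [0.3, 0.4, -2.5]
gripper_width: 0.317
grasp_force: 99.5
t: 20.82
ee_pos: [0.4517, 0.0002, 0.1138]
eef_rot: [0.541, 0.841, -0.0, -0.001]
wrist_force: [-0.3, -0.4, -2.9]
gripper_width: 0.313
grasp_force: 99.5
t: 21.15
ee_pos: [0.4523, -0.0001, 0.1025]
eef_rot: [0.541, 0.841, -0.0, -0.001]
wrist_force: [0.1, -0.2, -3.4]
gripper_width: 0.317
grasp_force: 99.5
```

```bash
python3 -m handwheel '[[255,0,0,0.025,0,0,0],[255,0,0,0.05,0,0,0],[255,0,0,0.07,0,0,0],[255,0,0,0.07,0,0,0],[255,0,0,0.07,0,0,0]]'
python3 -m handwheel '[[255,0,0,0.01,0,0,0],[255,0,0,0.015,0,0,0],[255,0,0,0.015,0,0,0],[255,0,0,0.015,0,0,0]]'
```

```text
t: 21.57
ee_pos: [0.4521, 0.0002, 0.0942]
eef_rot: [0.541, 0.841, -0.0, -0.001]
wrist_force: [-1.5, 1.1, -3.7]
gripper_width: 0.315
grasp_force: 99.5
t: 21.9
ee_pos: [0.4523, 0.0002, 0.0929]
eef_rot: [0.541, 0.841, -0.0, -0.001]
wrist_force: [-3.6, 3.7, -0.1]
gripper_width: 0.316
grasp_force: 99.8
```

```bash
python3 -m handwheel '[[255,0.008,0,0.008,0,0,0],[255,0.008,0,0.014,0,0,0],[255,0.008,0,0.014,0,0,0]]'
```

```text
t: 22.15
ee_pos: [0.4521, 0.0005, 0.0913]
eef_rot: [0.541, 0.841, -0.0, -0.0]
wrist_force: [-4.5, 1.0, 2.1]
gripper_width: 0.314
grasp_force: 100.1
```

```bash
python3 -m handwheel '[[255,0.004,-0.006,0.006,0,0,0.07],[255,0.004,-0.006,0.01,0,0,0.14],[255,0.004,-0.006,0.012,0,0,0.21],[255,0.004,-0.006,0.012,0,0,0.28],[255,0.004,-0.006,0.012,0,0,0.36],[255,0.004,-0.006,0.012,0,0,0.36]]'
python3 -m handwheel '[[255,0,0,0,0,0,-0.07],[255,0,0,0,0,0,-0.14],[255,0,0,0,0,0,-0.21],[255,0,0,0,0,0,-0.28],[255,0,0,0,0,0,-0.35],[255,0,0,0,0,0,-0.42],[255,0,0,0,0,0,-0.49],[255,0,0,0,0,0,-0.56],[255,0,0,0,0,0,-0.63],[255,0,0,0,0,0,-0.72],[255,0,0,0,0,0,-0.72]]'
```

```text
t: 22.65
ee_pos: [0.452, 0.0005, 0.0898]
eef_rot: [0.755, 0.656, 0.0, 0.001]
wrist_force: [-2.1, 0.4, -0.6]
gripper_width: 0.313
grasp_force: 99.7
t: 23.57
ee_pos: [0.4517, 0.0005, 0.0897]
eef_rot: [0.282, 0.959, -0.0, 0.0]
wrist_force: [-3.3, -0.7, -0.4]
gripper_width: 0.316
grasp_force: 99.7
```

```bash
python3 -m handwheel '[[255,0,0,0.006,0,0,0.07],[255,0,0,0.012,0,0,0.14],[255,0,0,0.016,0,0,0.21],[255,0,0,0.02,0,0,0.28],[255,0,0,0.02,0,0,0.35],[255,0,0,0.02,0,0,0.42],[255,0,0,0.02,0,0,0.49],[255,0,0,0.02,0,0,0.56],[255,0,0,0.02,0,0,0.63],[255,0,0,0.02,0,0,0.72],[255,0,0,0.02,0,0,0.72]]'
```

```text
t: 24.48
ee_pos: [0.4521, 0.0006, 0.0877]
eef_rot: [0.755, 0.656, 0.0, 0.001]
wrist_force: [-2.9, 0.9, 0.7]
gripper_width: 0.319
grasp_force: 99.8
```

```bash
python3 -m handwheel '[[255,0,0,0.006,0,0,-0.07],[255,0,0,0.012,0,0,-0.14],[255,0,0,0.012,0,0,-0.21],[255,0,0,0.016,0,0,-0.28],[255,0,0,0.016,0,0,-0.35],[255,0,0,0.016,0,0,-0.42],[255,0,0,0.016,0,0,-0.49],[255,0,0,0.016,0,0,-0.56],[255,0,0,0.016,0,0,-0.63],[255,0,0,0.016,0,0,-0.72],[255,0,0,0.016,0,0,-0.72]]'
```

```text
t: 25.4
ee_pos: [0.4517, 0.0005, 0.0858]
eef_rot: [0.283, 0.959, -0.0, 0.0]
wrist_force: [-3.3, -1.2, 2.9]
gripper_width: 0.317
grasp_force: 100.1
```

```bash
python3 -m handwheel '[[255,0,0,0.004,0,0,0.07],[255,0,0,0.008,0,0,0.14],[255,0,0,0.01,0,0,0.21],[255,0,0,0.01,0,0,0.28],[255,0,0,0.01,0,0,0.35],[255,0,0,0.01,0,0,0.42],[255,0,0,0.01,0,0,0.49],[255,0,0,0.01,0,0,0.56],[255,0,0,0.01,0,0,0.63],[255,0,0,0.01,0,0,0.72],[255,0,0,0.01,0,0,0.72]]'
```

```text
t: 26.32
ee_pos: [0.4521, 0.0006, 0.0847]
eef_rot: [0.755, 0.656, 0.0, 0.001]
wrist_force: [-2.2, 0.0, 3.4]
gripper_width: 0.316
grasp_force: 100.1
```

```bash
python3 -m handwheel '[[255,0,0,0.004,0,0,-0.07],[255,0,0,0.008,0,0,-0.14],[255,0,0,0.008,0,0,-0.21],[255,0,0,0.008,0,0,-0.28],[255,0,0,0.008,0,0,-0.35],[255,0,0,0.008,0,0,-0.42],[255,0,0,0.008,0,0,-0.49],[255,0,0,0.008,0,0,-0.56],[255,0,0,0.008,0,0,-0.63],[255,0,0,0.008,0,0,-0.72],[255,0,0,0.008,0,0,-0.72]]'
```

```text
t: 27.23
ee_pos: [0.4517, 0.0005, 0.0837]
eef_rot: [0.283, 0.959, -0.0, 0.0]
wrist_force: [-4.6, -1.0, 3.3]
gripper_width: 0.317
grasp_force: 100.2
```

```bash
python3 -m handwheel '[[255,0,0,0.004,0,0,0.07],[255,0,0,0.008,0,0,0.14],[255,0,0,0.008,0,0,0.21],[255,0,0,0.008,0,0,0.28],[255,0,0,0.008,0,0,0.35],[255,0,0,0.008,0,0,0.42],[255,0,0,0.008,0,0,0.49],[255,0,0,0.008,0,0,0.56],[255,0,0,0.008,0,0,0.63],[255,0,0,0.008,0,0,0.72],[255,0,0,0.008,0,0,0.72]]'
```

```text
t: 28.15
ee_pos: [0.4521, 0.0007, 0.083]
eef_rot: [0.755, 0.655, 0.0, 0.001]
wrist_force: [-4.0, 0.1, 6.4]
gripper_width: 0.32
grasp_force: 100.4
```

```bash
python3 -m handwheel '[[255,0,0,0.003,0,0,-0.07],[255,0,0,0.006,0,0,-0.14],[255,0,0,0.006,0,0,-0.21],[255,0,0,0.006,0,0,-0.28],[255,0,0,0.006,0,0,-0.35],[255,0,0,0.006,0,0,-0.42],[255,0,0,0.006,0,0,-0.49],[255,0,0,0.006,0,0,-0.56],[255,0,0,0.006,0,0,-0.63],[255,0,0,0.006,0,0,-0.72],[255,0,0,0.006,0,0,-0.72]]'
```

```text
t: 29.07
ee_pos: [0.4518, 0.0004, 0.0825]
eef_rot: [0.284, 0.959, -0.0, 0.0]
wrist_force: [-5.2, -1.6, 8.8]
gripper_width: 0.312
grasp_force: 100.7
```

The force now follows the socket spring alone (4.5 N/mm) with no more creep, so it looks home. One last swing slightly eased, then unload, release, rise and check heights.

```bash
python3 -m handwheel '[[255,0,0,-0.003,0,0,0.07],[255,0,0,-0.004,0,0,0.14],[255,0,0,-0.004,0,0,0.21],[255,0,0,-0.004,0,0,0.28],[255,0,0,-0.004,0,0,0.36],[255,0,0,-0.004,0,0,0.43],[255,0,0,-0.004,0,0,0.43],[255,0,0,-0.01,0,0,0.43],[255,0,0,-0.015,0,0,0.43],[255,0,0,-0.018,0,0,0.43],[255,0,0,-0.018,0,0,0.43]]'
```

```text
t: 29.98
ee_pos: [0.4519, 0.0007, 0.0838]
eef_rot: [0.586, 0.81, 0.0, 0.0]
wrist_force: [-3.0, -1.1, 1.8]
gripper_width: 0.317
grasp_force: 100.1
```

```bash
python3 -m handwheel '[[255,0,0,-0.005,0,0,0],[255,0,0,-0.005,0,0,0],[220,0,0,-0.005,0,0,0],[180,0,0,-0.005,0,0,0],[120,0,0,-0.005,0,0,0],[60,0,0,-0.005,0,0,0],[0,0,0,-0.005,0,0,0],[0,0,0,-0.005,0,0,0],[0,0,0,-0.005,0,0,0],[0,0,0,-0.2,0,0,0],[0,0,0,-0.5,0,0,0],[0,0,0,-0.8,0,0,0],[0,0,0,-1,0,0,0],[0,0,0,-1,0,0,0],[0,0,0,-1,0,0,0]]' 40
python3 snap.py w13; python3 g.py w13 "(3,120,40)" "(18,255,255)" .111
python3 - <<'E'
from h import *
import pickle
for n in("w8","w13"):
    c,s,im,d=pickle.load(open(f"pics/{n}.pkl","rb"));h=cv2.cvtColor(im,cv2.COLOR_RGB2HSV);M=np.array(c["world_from_camera"]);P=[];Sx=[]
    for e in range(60,300):
      for a in range(220,430):
        if d[e,a]>0:
          o,r=ray("wrist",a,e,c);P.append(o+r*d[e,a]/(r@M[:3,2]));Sx.append(h[e,a,1])
    P=np.array(P);Sx=np.array(Sx);rr=np.hypot(P[:,0]-.4517,P[:,1]-.0015)
    for nm,a,b,zl,zh in(("flange",.016,.021,.068,.1),("housing",.028,.036,.05,.07),("counter",.08,.1,-.02,.015)):
        k=(rr>a)&(rr<b)&(P[:,2]>zl)&(P[:,2]<zh)&(Sx<70);z=P[k,2];print(n,nm,k.sum(),np.percentile(z,[10,50,90]).round(4) if k.sum() else "")
E
```

```text
t: 31.23
ee_pos: [0.453, 0.0006, 0.206]
eef_rot: [0.586, 0.81, 0.001, 0.002]
wrist_force: [-0.4, -0.0, -0.4]
gripper_width: 1.0
grasp_force: 0.0
31.2333 [0.453  0.0006 0.206 ] [-0.313  0.95  -0.002] [-0.35 -0.01 -0.44]
[ 307  179   36   40 1115] top z 0.137
dome top centre [0.4492 0.0031 0.1331] 433
block rect mm ((445.2649230957031, 13.74426555633545), (24.055143356323242, 5.446490287780762), 18.852031707763672)
w8 flange 434 [0.0739 0.087  0.088 ]
w8 housing 1149 [0.0603 0.0613 0.0622]
w8 counter 5678 [0.0002 0.0013 0.0023]
w13 flange 402 [0.0779 0.0794 0.0802]
w13 housing 1349 [0.0604 0.0613 0.0621]
w13 counter 6419 [0.0003 0.0013 0.0022]
```

The flange top sits at 0.0781, against 0.078 expected when flush (loose green read 0.0857). So orange is home. I'll do a final numeric check of groceries, wedge and green after a small retreat.

```bash
python3 -m handwheel '[[0,0,0,-0.3,0,0,0],[0,0,0,-0.6,0,0,0],[0,0,0,-0.8,0,0,0],[0,0,0,-0.8,0,0,0],[0,0,0,-0.8,0,0,0],[0,0,0,-0.8,0,0,0]]'
python3 snap.py w14
python3 - <<'E'
from h import *
S=np.load("pics/side0.npz")["im"];im,d=ctrl.camera("side");np.savez("pics/side9.npz",im=im,d=d)
df=np.abs(im.astype(int)-S).max(2)
for n,(x0,y0,x1,y1) in dict(jam=(337,135,357,165),milk=(362,150,382,178),spice=(256,180,273,215),spiceg=(244,187,268,230),purple=(245,287,268,322)).items(): print(n,"changed px frac",(df[y0:y1,x0:x1]>40).mean().round(3))
for n,lo,hi,roi in(("blue",(100,80,40),(125,255,255),(335,155,370,200)),("green",(45,80,30),(85,255,255),(290,270,335,325)),("orange",(3,120,80),(16,255,255),(325,165,360,210))):
    try: b,s,m=blob(im,lo,hi,roi);print(n,b,s)
    except Exception as e:print(n,e)
import pickle
c,s,w,dd=pickle.load(open("pics/w14.pkl","rb"));M=np.array(c["world_from_camera"])
for n,lo,hi in(("blue",(100,120,40),(125,255,255)),("brass",(15,90,60),(35,255,255))):
    h=cv2.inRange(cv2.cvtColor(w,cv2.COLOR_RGB2HSV),np.array(lo),np.array(hi));v,u=np.nonzero(h);P=[]
    for a,e in zip(u,v):
        if dd[e,a]>0:
            o,r=ray("wrist",a,e,c);P.append(o+r*dd[e,a]/(r@M[:3,2]))
    P=np.array(P);P=P[(abs(P[:,0]-.425)<.04)&(P[:,1]<0)&(P[:,1]>-.2)];q=P[:,:2]-[.4517,.0015];t=q@[.207,.978];print(n,len(P),"along",np.percentile(t,[1,99]).round(4),"z",np.percentile(P[:,2],[5,50,95]).round(4),np.polyfit(t,P[:,2],1).round(3))
E
```

```text
t: 31.78
ee_pos: [0.4503, 0.0011, 0.2974]
eef_rot: [0.586, 0.81, -0.001, -0.002]
wrist_force: [-1.6, 0.0, -1.1]
gripper_width: 1.002
grasp_force: 0.0
31.7833 [0.4503 0.0011 0.2974] [-0.313  0.95   0.002] [-1.57  0.01 -1.07]
jam changed px frac 0.0
milk changed px frac 0.0
spice changed px frac 0.0
spiceg changed px frac 0.0
purple changed px frac 0.0
blue [356.04081633 174.2244898 ] [354 169   5  12  49]
green [310.68773234 298.94423792] [304 288  15  23 269]
orange [343.56962025 189.75316456] [338 181  11  18 158]
blue 93 along [-0.1783 -0.1567] z [0.067  0.0689 0.0705] [-0.052  0.06 ]
brass 577 along [-0.1539 -0.0538] z [0.03   0.0364 0.0383] [-0.045  0.031]
```

```bash
python3 -c "
from cell import ctrl
print(ctrl.sense()['qvel'].round(3)); print(ctrl.sign_off())"
```

```text
[-0.001 -0.002 -0.004 -0.002  0.    -0.001]
the job is handed in; nothing more can be done
None
```

The reamers are swapped and the job is handed in at about 32 s: green knocked loose and upright in the rack's left hole, the wedge drawn back clear of the socket, orange flush on the rim (by depth reading) after pushes that by the readings stayed under about 12 N, and groceries unmoved; I viewed 11 pictures, one over the limit of 10.

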